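# Reagent bottles back onto their colour-coded spill saucers

## Task

Tidy the reagents on the lab bench: stand each of the four capped bottles upright in the spill saucer of the same colour as its cap, flat on the saucer's floor inside the rim. Set them down gently, do not drop or tip them, and do not knock over or shove the glass beaker and the flask standing among them.

Things in the scene. Friction and masses are not known exactly. Their poses are not given: they have to be found in the camera images.
- red_bottle: loose closed reagent bottle with a red cap: waisted milky-white plastic bottle, upright, 145 mm high, body 56 mm across up to 58 mm or more. Round cap 32 mm across from 121 to 145 mm above the underside (middle at 133 mm), over a neck 24 to 26 mm across, 12 mm long; easily pinched by the cap from above. 0.13 to 0.25 kg. Origin: centre of its underside, z up along the bottle.
- blue_bottle: loose closed reagent bottle with a blue cap: brown amber-glass bottle, upright, 125 mm high, body 56 mm across up to 58 mm or more. Round cap 32 mm across from 101 to 125 mm above the underside (middle at 113 mm), over a neck 24 to 26 mm across, 12 mm long; easily pinched by the cap from above. 0.13 to 0.25 kg. Origin: centre of its underside, z up along the bottle.
- yellow_bottle: loose closed reagent bottle with a yellow cap: squat pale-grey bottle, upright, 105 mm high, body 56 mm across up to 58 mm or more. Round cap 32 mm across from 81 to 105 mm above the underside (middle at 93 mm), over a neck 24 to 26 mm across, 12 mm long; easily pinched by the cap from above. 0.13 to 0.25 kg. Origin: centre of its underside, z up along the bottle.
- green_bottle: loose closed reagent bottle with a green cap: straight milky-white plastic bottle, upright, 135 mm high, body 56 mm across up to 58 mm or more. Round cap 32 mm across from 111 to 135 mm above the underside (middle at 123 mm), over a neck 24 to 26 mm across, 12 mm long; easily pinched by the cap from above. 0.13 to 0.25 kg. Origin: centre of its underside, z up along the bottle.
- red_saucer: red round spill saucer, fixed to the bench: 92 mm across outside, flat floor 5 mm above the bench, 82 mm across inside the rim, rim top 12 mm above the bench. Origin: centre of its underside, on the bench; z up.
- blue_saucer: blue round spill saucer, fixed to the bench: 92 mm across outside, flat floor 5 mm above the bench, 82 mm across inside the rim, rim top 12 mm above the bench. Origin: centre of its underside, on the bench; z up.
- yellow_saucer: yellow round spill saucer, fixed to the bench: 92 mm across outside, flat floor 5 mm above the bench, 82 mm across inside the rim, rim top 12 mm above the bench. Origin: centre of its underside, on the bench; z up.
- green_saucer: green round spill saucer, fixed to the bench: 92 mm across outside, flat floor 5 mm above the bench, 82 mm across inside the rim, rim top 12 mm above the bench. Origin: centre of its underside, on the bench; z up.
- beaker: empty clear glass beaker, 54 mm across, 70 mm high, loose, a bystander to leave alone. Origin: centre of its underside, z up.
- flask: small clear-glass conical flask, 64 mm across at the foot, 84 mm high, loose, a bystander to leave alone. Origin: centre of its underside, z up.
Not all that is in view belongs to the job. Of the things that look like the red_saucer, the smallest one is meant.

How it is judged:
By the outcome, as a careful person would: the job done as asked, in the order asked, and still so for the second after the job is handed in, with the robot touching nothing.
It also fails if it takes over 112 s, if anything falls off the work surface, if the arm or the gripper's body presses on something with over 40 N, if the wrist force passes 120 N, or if a joint passes its speed limit or range.

## Robot

A 6-joint arm with a two-finger parallel gripper is mounted at the origin on the work surface. World frame = base frame: x ahead of the robot, y to its left, z up, the work surface at z = 0. Lengths are in m, angles in rad, forces in N, time in s.
With the tool pointing down it reaches from about 0.35 to 0.975 m from the base axis. Payload 4.9 kg.
Tool frame: the origin (TCP) lies at the very end of the fingers, on their centre line; the grasp point (between the pads) lies 19 mm behind it (ctrl.grasp_offset is the distance from the TCP to the grasp point, in m); z points along the fingers, y is the line along which they close (so a half turn about z gives the same grasp; the last joint's range is limited). The gripper opens to 85 mm and grips with 20 to 120 N. Pads are 22 mm wide; open, the fingers measure 114 mm over their backs; the gripper's body (76 mm by 85 mm) begins 54 mm behind the grasp point. The pads swing forward as they close: fully open they stand 13 mm farther back than shut.
Start: joints at [1.078, 0.053, 1.613, -0, 1.476, -0.119], TCP at [0.228, 0.582, 0.231] pointing down, gripper open.
Joint ranges: [-3.01, 3.01], [-1.01, 2.22], [0.06, 2.58], [-1.02, 4.17], [0.09, 2.62], [-3.14, 3.14]. Speed limits (rad/s): [2.57, 2.57, 3.14, 3.14, 3.14, 3.14].

## Interface

Orientations are given as a rotation vector (axis times angle).
In Python, from station import ctrl, optics gives the robot as it stands.
- The arm moves only by the shell command python3 -m handwheel 'ROWS' [OPENING] [FORCE]. ROWS is JSON, a list of rows, each an object of numbers: "tx", "ty", "tz": the shift along the tool's x, y, z in mm; "roll": the turn about the tool's z in rad. A call has 1 to 12 rows; each row shifts and turns the commanded pose from where the row before left it, along the tool's axes as they then stand; what a row does not reach is not made up. A row lasts 1/12 s, in which the tool goes at most 41.7 mm and 7.16 degrees, less where a joint would pass 70% of its speed; a pose out of reach is approached as far as the arm can. A call with a gripper value outside its range is refused whole. OPENING is the finger opening in mm, from 0 to 85.4, set as the call begins (- or left out, the last holds). The fingers move at their own pace and stop on an object; FORCE is the grip in N (left out, the last holds). Time passes only in rows, so rows that do not move let the fingers close. It gives the time, the measured TCP pose, the force, the opening and the grip force at its end, in the units of the state.
- ctrl.get_obs(): the state, without advancing time (a new reading comes with each control period).
- optics.get_image(name): name is "scene" or "top" or "wrist"; returns (picture, depth): 480x640x3 uint8, red, green, blue; 480x640 float32, m along the optical axis (not along the pixel's ray), 0 where there is no reading.
- optics.camera_params(name): a dict with "mtx" (3x3 intrinsics, pixels), "extrinsics" (4x4, takes a point from camera to world coordinates); the wrist camera has in their place "tool_from_camera" (4x4, takes a point from camera to tool coordinates, whose origin is the TCP and whose axes are the flange's). Camera axes: x right, y down, z forward; pixel columns grow to the right and rows downward; lengths in m; the calibration is good to about 2 mm. A picture is of the moment at which its call begins: read the wrist's pose just before it. camera_params takes no time and is no camera call.
- ctrl.finish_job(): hands the job in; it is judged then, once.
The state is a dict: "t": time; "q": joint angles; "dq": joint speeds; "effort": joint torques, N m; "tool_pos": TCP position; "tool_rot": TCP orientation; "contact_force": force on the tool from outside, world axes, zero at the start; "wrist_torque": the same for the moment, N m; "opening": finger opening in m; "grip_force": force on a finger pad.
Only numpy, scipy, OpenCV 4.12 (cv2) and the standard library are available. Lean on these libraries where they do the work, as an engineer would, in place of code of your own. Each camera call takes 0.05 s, during which the arm holds its last target. There are 200 camera calls.

## Working session

There is one attempt and no reset: what is moved stays moved. The work goes in short steps, Python scripts to look and compute and a shell command to move; the robot and the scene stay as the last step left them, time stands still between calls to the robot, and variables do not carry over. Pictures are saved under pics/ and viewed, at most 14 in all, crops included, and the job is handed in when it is done.

```bash
mkdir -p pics; ls; python3 - <<'E'
from station import ctrl, optics
import cv2,numpy as np
for n in ("scene","top"):
    im,d=optics.get_image(n); cv2.imwrite(f"pics/{n}0.png",im[:,:,::-1]); np.savez(f"pics/{n}0.npz",im=im,d=d)
    p=optics.camera_params(n); print(n,p["mtx"].round(1).tolist(),p["extrinsics"].round(3).tolist())
o=ctrl.get_obs(); print(o)
E
```

```text
pics
scene [[595.3, 0.0, 321.9], [0.0, 595.3, 240.5], [0.0, 0.0, 1.0]] [[0.614, 0.549, -0.566, 1.163], [0.789, -0.444, 0.425, -0.52], [-0.018, -0.708, -0.706, 0.885], [0.0, 0.0, 0.0, 1.0]]
top [[545.2, 0.0, 317.0], [0.0, 545.2, 243.1], [0.0, 0.0, 1.0]] [[-0.011, -0.992, 0.129, 0.322], [-1.0, 0.011, -0.004, 0.013], [0.002, -0.13, -0.992, 1.151], [0.0, 0.0, 0.0, 1.0]]
{'t': 0.1, 'q': array([ 1.07800680e+00,  5.32816944e-02,  1.61416469e+00, -1.48348358e-05,
        1.47604768e+00, -1.19009270e-01]), 'dq': array([-4.44142408e-04, -1.91991979e-03, -3.51598291e-03, -6.06912561e-05,
       -3.55049420e-03,  7.21966145e-04]), 'effort': array([ 1.06209695e-04, -3.94906282e+01, -3.71360672e+01, -1.18832140e-04,
        3.85935127e-03, -9.56599877e-06]), 'tool_pos': array([0.22794309, 0.5813275 , 0.23018687]), 'tool_rot': array([-5.83614528e-01, -3.08633785e+00,  2.85455557e-03]), 'contact_force': array([-0.54484715, -0.82258858, -0.19005649]), 'wrist_torque': array([ 0.00240541, -0.00261428,  0.00615819]), 'grip_force': 0.0, 'opening': 0.08502298046956899}
```

View pics/scene0.png

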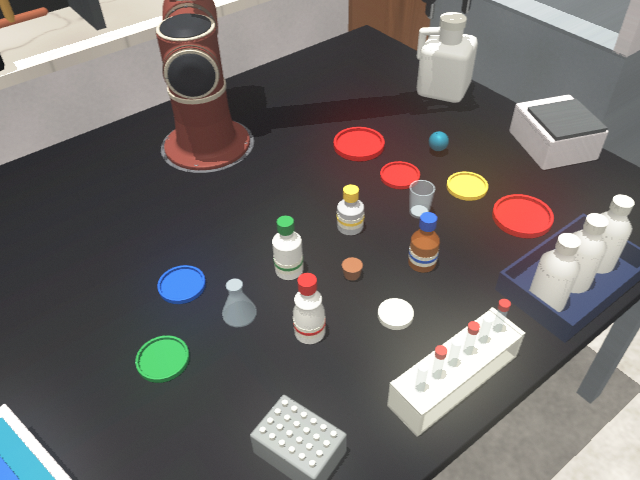

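View pics/top0.png

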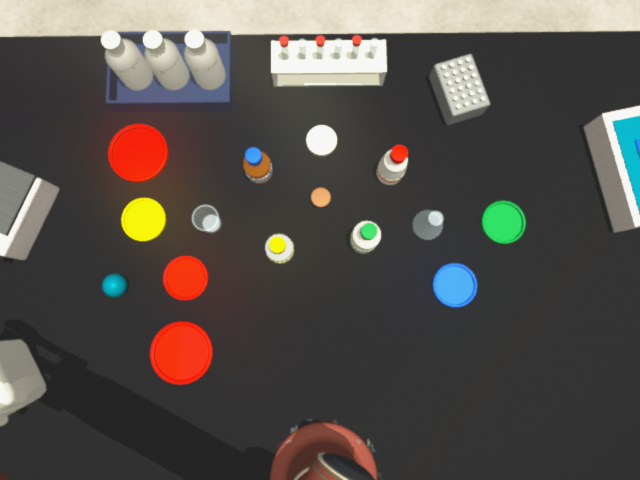

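The top view shows three red saucers: (138,153) and (181,353) are both large, and (185,278) is clearly the smallest, so that one is the target. The caps are at blue (253,157), red (399,154), yellow (277,245) and green (369,231). The beaker is at (206,218) and the flask at (428,224). Next I'll measure these and confirm the small red saucer in a crop.

```bash
cat > m.py <<'E'
import cv2,numpy as np
from station import ctrl,optics
def hsvmask(im,c):
    h=cv2.cvtColor(np.ascontiguousarray(im),cv2.COLOR_RGB2HSV)
    H=h[:,:,0].astype(int);sat=(h[:,:,1]>140)&(h[:,:,2]>90)
    r={'red':(H<7)|(H>172),'blue':(H>98)&(H<125),'yellow':(H>22)&(H<35),'green':(H>50)&(H<85)}[c]
    return (r&sat).astype(np.uint8)
def ray(n,uv,z):
    p=optics.camera_params(n);E=p["extrinsics"]
    d=E[:3,:3]@np.linalg.inv(p["mtx"])@[*uv,1.]
    return E[:3,3]+d*(z-E[2,3])/d[2]
def blobs(n,im,d,c,amin=60):
    p=optics.camera_params(n);E=p["extrinsics"];out=[]
    k,l,s,ce=cv2.connectedComponentsWithStats(hsvmask(im,c))
    for i in range(1,k):
        if s[i,4]<amin: continue
        v,u=np.nonzero((l==i)&(d>0)); z=d[v,u]
        P=(E[:3,:3]@(np.linalg.inv(p["mtx"])@np.c_[u,v,np.ones(len(u))].T*z)).T+E[:3,3]
        out.append((c,ce[i].round(1),int(s[i,4]),s[i,:4].tolist(),P))
    return out
E
python3 - <<'E'
from m import *
ctr={}
for n in("top","scene"):
  f=np.load(f"pics/{n}0.npz");im,d=f["im"],f["d"]
  for c in("red","blue","yellow","green"):
    for b in blobs(n,im,d,c):
        P=b[4]; zt=np.percentile(P[:,2],90)
        T=P[P[:,2]>zt-.006] if zt>.04 else P
        (cc,r)=cv2.minEnclosingCircle(T[:,:2].astype(np.float32))
        print(n,c,b[1],b[2],"z",zt.round(3),"mid",((T.max(0)+T.min(0))/2).round(3)[:2],"circ",np.round(cc,3),round(r*2000),"ray",ray(n,b[1],max(zt,.005) if zt>.04 else .008)[:2].round(3))
f=np.load("pics/top0.npz");im,d=f["im"],f["d"]
# bystanders: depth-based height at regions
E=optics.camera_params("top")["extrinsics"];K=optics.camera_params("top")["mtx"]
for nm,(u0,u1,v0,v1) in dict(beaker=(185,228,198,240),flask=(408,450,203,246)).items():
    v,u=np.mgrid[v0:v1,u0:u1].reshape(2,-1);z=d[v,u]
    P=(E[:3,:3]@(np.linalg.inv(K)@np.c_[u,v,np.ones(len(u))].T*z)).T+E[:3,3]
    P=P[(z>0)&(P[:,2]>.01)];print(nm,len(P),P.min(0).round(3),P.max(0).round(3))
cv2.imwrite("pics/crop.png",cv2.resize(im[120:400,90:330,::-1],None,fx=2.1,fy=2.1))
E
```

```text
top red [319.9  39.6] 80 z 0.14 mid [ 0.858 -0.   ] circ [ 0.858 -0.   ] 20 ray [ 0.857 -0.001]
top red [356.4  39.5] 82 z 0.141 mid [ 0.856 -0.072] circ [ 0.856 -0.073] 20 ray [ 0.856 -0.073]
top red [283.5  40.1] 75 z 0.141 mid [0.857 0.072] circ [0.857 0.072] 22 ray [0.856 0.07 ]
top red [137.9 152.5] 2863 z 0.017 mid [0.675 0.396] circ [0.674 0.395] 138 ray [0.672 0.393]
top red [398.8 153. ] 268 z 0.148 mid [ 0.624 -0.148] circ [ 0.624 -0.148] 33 ray [ 0.623 -0.148]
top red [185.2 277.6] 1665 z 0.012 mid [0.402 0.288] circ [0.402 0.287] 99 ray [0.401 0.286]
top red [181.  352.4] 3206 z 0.017 mid [0.247 0.293] circ [0.247 0.293] 133 ray [0.247 0.291]
top red [355.6 448.4] 789 z 0.017 mid [ 0.049 -0.05 ] circ [ 0.048 -0.05 ] 154 ray [ 0.053 -0.065]
top red [287.8 458. ] 391 z 0.019 mid [0.038 0.049] circ [0.037 0.05 ] 137 ray [0.036 0.072]
top red [313.8 476.3] 74 z 0.279 mid [0.075 0.013] circ [0.073 0.013] 14 ray [0.076 0.018]
top blue [253.  155.2] 236 z 0.128 mid [0.628 0.132] circ [0.628 0.133] 33 ray [0.628 0.131]
top blue [454.5 284.8] 1630 z 0.012 mid [ 0.38 -0.28] circ [ 
[... 620 characters left out ...]
ene red [522.4 215.6] 2151 z 0.017 mid [0.665 0.398] circ [0.667 0.399] 152 ray [0.672 0.391]
scene red [306.9 283.4] 359 z 0.147 mid [ 0.626 -0.151] circ [ 0.626 -0.151] 34 ray [ 0.634 -0.156]
scene blue [428.3 217.4] 151 z 0.128 mid [0.63 0.13] circ [0.631 0.13 ] 36 ray [0.632 0.128]
scene blue [181.2 284. ] 1491 z 0.013 mid [ 0.376 -0.278] circ [ 0.375 -0.28 ] 107 ray [ 0.381 -0.28 ]
scene blue [  6.3 471.2] 255 z 0.088 mid [ 0.599 -0.657] circ [ 0.599 -0.652] 54 ray [ 0.605 -0.656]
scene green [161.8 358.1] 1738 z 0.013 mid [ 0.513 -0.388] circ [ 0.514 -0.389] 94 ray [ 0.513 -0.39 ]
beaker 459 [0.49  0.209 0.01 ] [0.543 0.26  0.076]
flask 670 [ 0.477 -0.254  0.01 ] [ 0.537 -0.195  0.09 ]
```

View pics/crop.png

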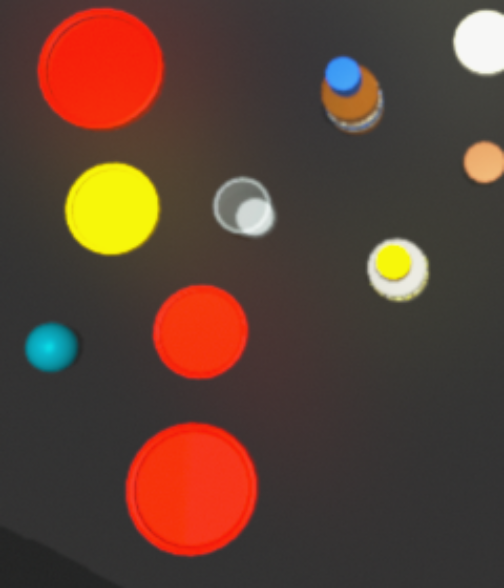

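The crop confirms it: the middle red disc (crop 200,332; image 185,278; about 92 mm across) is smaller than its two red neighbours (about 120 mm). Red's target is therefore (0.401, 0.287). I'll start with yellow.

```bash
cat > go.py <<'E'
import sys,numpy as np
from station import ctrl
from scipy.spatial.transform import Rotation as R
o=ctrl.get_obs();r=R.from_rotvec(o["tool_rot"])
print("t",round(o["t"],2),"pos",o["tool_pos"].round(4),"zaxis",r.as_matrix()[:,2].round(4),"open",round(o["opening"],4),"grip",round(o["grip_force"],1),"F",o["contact_force"].round(1),"off",round(float(ctrl.grasp_offset),4))
p=o["tool_pos"]
for a in sys.argv[1:]:
    t=np.array(eval(a)); print(a,"->",(r.inv().apply(t-p)*1000).round(1)); p=t
E
python3 go.py .456,.087,.231 .456,.087,.075
```

```text
t 0.1 pos [0.2279 0.5813 0.2302] zaxis [-9.0e-04 -1.7e-03 -1.0e+00] open 0.085 grip 0.0 F [-0.5 -0.8 -0.2] off 0.0187
.456,.087,.231 -> [-3.928e+02 -3.769e+02 -2.000e-01]
.456,.087,.075 -> [ -0.    0.3 156. ]
```

```bash
python3 -m handwheel '[{"tx":-12,"ty":-12},{"tx":-24,"ty":-23},{"tx":-26,"ty":-25},{"tx":-26,"ty":-25},{"tx":-26,"ty":-25},{"tx":-26,"ty":-25},{"tx":-26,"ty":-25},{"tx":-26,"ty":-25},{"tx":-26,"ty":-25},{"tx":-26,"ty":-25},{"tx":-26,"ty":-25},{"tx":-26,"ty":-25}]' 70; python3 -m handwheel '[{"tx":-26,"ty":-25},{"tx":-26,"ty":-25},{"tx":-26,"ty":-25},{"tx":-19,"ty":-17},{"tz":0},{"tz":0}]'; python3 go.py .456,.087,.231 .456,.087,.075
```

```text
t 0.1 pos [0.2279 0.5813 0.2302] zaxis [-9.0e-04 -1.7e-03 -1.0e+00] open 0.085 grip 0.0 F [-0.5 -0.8 -0.2] off 0.0187
.456,.087,.231 -> [-3.928e+02 -3.769e+02 -2.000e-01]
.456,.087,.075 -> [ -0.    0.3 156. ]$[0]: bad value
$[0]: bad value
```

```bash
python3 -m handwheel '[{"tx":-12,"ty":-12,"tz":0,"roll":0},{"tx":-24,"ty":-23,"tz":0,"roll":0}]' 70; python3 -m handwheel '[{"tx":-26.0,"ty":-25.0}]' 70;python3 go.py .456,.087,.231
```

```text
t: 0.27
tool_pos: [0.2479, 0.5369, 0.2304]
tool_rot: [-0.579, -3.087, 0.001]
contact_force: [0.6, -0.1, 1.1]
opening: 0.0701
grip_force: 0.0
t 0.27 pos [0.2479 0.5369 0.2304] zaxis [-1.1e-03 -3.0e-04 -1.0e+00] open 0.0701 grip 0.0 F [ 0.6 -0.1  1.1] off 0.0187
.456,.087,.231 -> [-356.9 -344.    -0.7]$[0]: bad value
```

```bash
python3 -m handwheel '[{"tx":-26,"ty":-25,"tz":0,"roll":0},{"tx":-26,"ty":-25,"tz":0,"roll":0},{"tx":-26,"ty":-25,"tz":0,"roll":0},{"tx":-26,"ty":-25,"tz":0,"roll":0},{"tx":-26,"ty":-25,"tz":0,"roll":0},{"tx":-26,"ty":-25,"tz":0,"roll":0},{"tx":-26,"ty":-25,"tz":0,"roll":0},{"tx":-26,"ty":-25,"tz":0,"roll":0},{"tx":-26,"ty":-25,"tz":0,"roll":0},{"tx":-26,"ty":-25,"tz":0,"roll":0},{"tx":-26,"ty":-25,"tz":0,"roll":0},{"tx":-26,"ty":-25,"tz":0,"roll":0}]'; python3 -m handwheel '[{"tx":-24,"ty":-24,"tz":0,"roll":0},{"tx":-14,"ty":-14,"tz":0,"roll":0},{"tx":-6,"ty":-5,"tz":0,"roll":0},{"tx":0,"ty":0,"tz":0,"roll":0}]'; python3 go.py .456,.087,.231 .456,.087,.075
```

```text
t: 1.27
tool_pos: [0.4299, 0.1412, 0.231]
tool_rot: [-0.584, -3.087, -0.0]
contact_force: [1.0, 0.6, 0.1]
opening: 0.0696
grip_force: 0.0
t: 1.6
tool_pos: [0.4553, 0.0856, 0.2309]
tool_rot: [-0.588, -3.085, 0.0]
contact_force: [0.3, 0.3, 0.4]
opening: 0.0698
grip_force: 0.0
t 1.6 pos [0.4553 0.0856 0.2309] zaxis [-9.e-04  0.e+00 -1.e+00] open 0.0698 grip 0.0 F [0.3 0.3 0.4] off 0.0187
.456,.087,.231 -> [-0.1  1.5 -0.1]
.456,.087,.075 -> [-1.00e-01  0.00e+00  1.56e+02]
```

```bash
python3 -m handwheel '[{"tx":0,"ty":1.5,"tz":12,"roll":0},{"tx":0,"ty":0,"tz":25,"roll":0},{"tx":0,"ty":0,"tz":25,"roll":0},{"tx":0,"ty":0,"tz":25,"roll":0},{"tx":0,"ty":0,"tz":20,"roll":0},{"tx":0,"ty":0,"tz":18,"roll":0},{"tx":0,"ty":0,"tz":14,"roll":0},{"tx":0,"ty":0,"tz":10,"roll":0},{"tx":0,"ty":0,"tz":7,"roll":0},{"tx":0,"ty":0,"tz":0,"roll":0}]'; python3 -m handwheel '[{"tx":0,"ty":0,"tz":0,"roll":0},{"tx":0,"ty":0,"tz":0,"roll":0},{"tx":0,"ty":0,"tz":0,"roll":0},{"tx":0,"ty":0,"tz":0,"roll":0},{"tx":0,"ty":0,"tz":0,"roll":0},{"tx":0,"ty":0,"tz":0,"roll":0},{"tx":0,"ty":0,"tz":0,"roll":0}]' 20 50; python3 go.py .456,.087,.195 .527,.379,.195 .527,.379,.080
```

```text
t: 2.43
tool_pos: [0.4541, 0.089, 0.0734]
tool_rot: [-0.581, -3.084, 0.001]
contact_force: [-0.8, -0.7, -0.1]
opening: 0.0697
grip_force: 0.0
t: 3.02
tool_pos: [0.4567, 0.088, 0.0767]
tool_rot: [0.584, 3.085, 0.0]
contact_force: [-0.9, -0.9, 5.1]
opening: 0.0307
grip_force: 49.4
t 3.02 pos [0.4567 0.088  0.0767] zaxis [ 2.2e-03 -1.0e-04 -1.0e+00] open 0.0307 grip 49.4 F [-0.9 -0.9  5.1] off 0.0187
.456,.087,.195 -> [  -0.    -1.1 -118.3]
.527,.379,.195 -> [4.060e+01 2.978e+02 1.000e-01]
.527,.379,.080 -> [ 2.00e-01 -1.00e-01  1.15e+02]
```

```bash
python3 -m handwheel '[{"tx":0,"ty":0,"tz":-4,"roll":0},{"tx":0,"ty":0,"tz":-10,"roll":0},{"tx":0,"ty":0,"tz":-18,"roll":0},{"tx":0,"ty":0,"tz":-22,"roll":0},{"tx":0,"ty":0,"tz":-22,"roll":0},{"tx":0,"ty":0,"tz":-20,"roll":0},{"tx":0,"ty":0,"tz":-14,"roll":0},{"tx":0,"ty":0,"tz":-8,"roll":0},{"tx":0,"ty":0,"tz":0,"roll":0}]'; python3 -m handwheel '[{"tx":1,"ty":6,"tz":0,"roll":0},{"tx":2,"ty":14,"tz":0,"roll":0},{"tx":3,"ty":22,"tz":0,"roll":0},{"tx":4,"ty":28,"tz":0,"roll":0},{"tx":4,"ty":30,"tz":0,"roll":0},{"tx":4,"ty":30,"tz":0,"roll":0},{"tx":4,"ty":30,"tz":0,"roll":0},{"tx":4,"ty":30,"tz":0,"roll":0},{"tx":4,"ty":30,"tz":0,"roll":0},{"tx":4,"ty":28,"tz":0,"roll":0},{"tx":3,"ty":22,"tz":0,"roll":0},{"tx":2,"ty":14,"tz":0,"roll":0}]';  python3 -m handwheel '[{"tx":1,"ty":8,"tz":0,"roll":0},{"tx":1,"ty":4,"tz":0,"roll":0},{"tx":0,"ty":0,"tz":0,"roll":0},{"tx":0,"ty":0,"tz":0,"roll":0}]'; python3 go.py .527,.379,.195 .527,.379,.080
python3 - <<'E'
from m import *
im,d=optics.get_image("scene");cv2.imwrite("pics/s1.png",im[60:360,150:600,::-1])
E
```

```text
t: 3.77
tool_pos: [0.4567, 0.0883, 0.1956]
tool_rot: [0.583, 3.083, 0.001]
contact_force: [-0.0, 0.4, -1.1]
opening: 0.0309
grip_force: 49.6
t: 4.77
tool_pos: [0.5219, 0.3691, 0.1904]
tool_rot: [-0.58, -3.084, 0.003]
contact_force: [0.0, -1.0, -2.9]
opening: 0.0305
grip_force: 49.8
t: 5.1
tool_pos: [0.5252, 0.3781, 0.1925]
tool_rot: [-0.584, -3.086, 0.002]
contact_force: [-0.9, -0.1, -1.2]
opening: 0.0307
grip_force: 49.8
t 5.1 pos [0.5252 0.3781 0.1925] zaxis [-0.0013 -0.0011 -1.    ] open 0.0307 grip 49.8 F [-0.9 -0.1 -1.2] off 0.0187
.527,.379,.195 -> [-1.4  1.5 -2.5]
.527,.379,.080 -> [-1.00e-01  2.00e-01  1.15e+02]
```

View pics/s1.png

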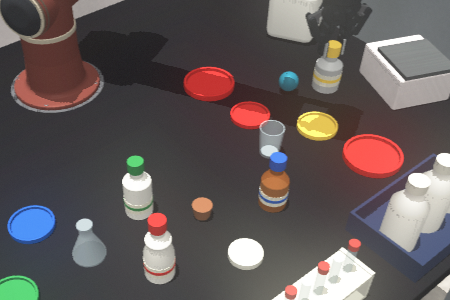

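The yellow bottle hangs upright in the gripper at crop (328,70), and its saucer at (317,126) is empty. Beaker and flask haven't moved. Lowering now.

```bash
python3 -m handwheel '[{"tx":0,"ty":1,"tz":8,"roll":0},{"tx":0,"ty":0,"tz":16,"roll":0},{"tx":0,"ty":0,"tz":20,"roll":0},{"tx":0,"ty":0,"tz":20,"roll":0},{"tx":0,"ty":0,"tz":18,"roll":0},{"tx":0,"ty":0,"tz":12,"roll":0},{"tx":0,"ty":0,"tz":8,"roll":0},{"tx":0,"ty":0,"tz":4,"roll":0},{"tx":0,"ty":0,"tz":2,"roll":0},{"tx":0,"ty":0,"tz":0,"roll":0},{"tx":0,"ty":0,"tz":0,"roll":0}]'; python3 -m handwheel '[{"tx":0,"ty":0,"tz":1,"roll":0},{"tx":0,"ty":0,"tz":1,"roll":0},{"tx":0,"ty":0,"tz":0,"roll":0}]';python3 go.py .527,.379,.080
```

```text
t: 6.07
tool_pos: [0.5267, 0.38, 0.0865]
tool_rot: [0.583, 3.085, 0.002]
contact_force: [0.7, 0.2, -1.2]
opening: 0.0304
grip_force: 49.8
t: 6.32
tool_pos: [0.5261, 0.3798, 0.0837]
tool_rot: [0.584, 3.086, 0.001]
contact_force: [0.3, -0.4, -1.7]
opening: 0.0309
grip_force: 49.8
t 6.32 pos [0.5261 0.3798 0.0837] zaxis [ 6.e-04  3.e-04 -1.e+00] open 0.0309 grip 49.8 F [ 0.3 -0.4 -1.7] off 0.0187
.527,.379,.080 -> [-1.1 -0.4  3.7]
```

```bash
python3 -m handwheel '[{"tx":0,"ty":0,"tz":1,"roll":0},{"tx":0,"ty":0,"tz":1,"roll":0},{"tx":0,"ty":0,"tz":0,"roll":0}]'; python3 -m handwheel '[{"tx":0,"ty":0,"tz":0.5,"roll":0},{"tx":0,"ty":0,"tz":0.5,"roll":0},{"tx":0,"ty":0,"tz":0,"roll":0}]'
```

```text
t: 6.57
tool_pos: [0.5261, 0.3797, 0.0817]
tool_rot: [0.584, 3.087, 0.0]
contact_force: [-1.6, -1.1, 1.6]
opening: 0.0304
grip_force: 50.0
t: 6.82
tool_pos: [0.5264, 0.3797, 0.0817]
tool_rot: [0.584, 3.086, 0.0]
contact_force: [-2.8, -2.1, 5.3]
opening: 0.0306
grip_force: 50.5
```

```bash
python3 -m handwheel '[{"tx":0,"ty":0,"tz":0,"roll":0},{"tx":0,"ty":0,"tz":0,"roll":0},{"tx":0,"ty":0,"tz":0,"roll":0},{"tx":0,"ty":0,"tz":0,"roll":0},{"tx":0,"ty":0,"tz":-8,"roll":0},{"tx":0,"ty":0,"tz":-20,"roll":0},{"tx":0,"ty":0,"tz":-30,"roll":0},{"tx":0,"ty":0,"tz":-30,"roll":0},{"tx":0,"ty":0,"tz":-24,"roll":0},{"tx":0,"ty":0,"tz":-14,"roll":0},{"tx":0,"ty":0,"tz":-4,"roll":0},{"tx":0,"ty":0,"tz":0,"roll":0}]' 70; python3 go.py .477,-.088,.211 .477,-.088,.105; python3 - <<'E'
from m import *
f=np.load("pics/scene0.npz");
im,d=optics.get_image("scene")
for b in blobs("scene",im,d,"yellow",40): 
  P=b[4];print(b[1],b[2],np.percentile(P[:,2],[5,95]).round(3),((P.max(0)+P.min(0))/2).round(3))
E
```

```text
t: 7.82
tool_pos: [0.5264, 0.3799, 0.2117]
tool_rot: [0.583, 3.085, 0.002]
contact_force: [0.2, 0.5, 0.6]
opening: 0.07
grip_force: 0.0
t 7.82 pos [0.5264 0.3799 0.2117] zaxis [ 0.002   0.0011 -1.    ] open 0.07 grip 0.0 F [0.2 0.5 0.6] off 0.0187
.477,-.088,.211 -> [-124.8 -453.7    0. ]
.477,-.088,.105 -> [  0.2  -0.2 106. ]
[475.  148.7] 85 [0.109 0.114] [0.528 0.377 0.11 ]
[451.4 183.1] 52 [0.003 0.013] [0.499 0.357 0.008]
[481.6 189.7] 54 [0.004 0.016] [0.557 0.389 0.01 ]
```

```bash
python3 -m handwheel '[{"tx":-3,"ty":-10,"tz":0,"roll":0},{"tx":-6,"ty":-24,"tz":0,"roll":0},{"tx":-10,"ty":-36,"tz":0,"roll":0},{"tx":-10,"ty":-36,"tz":0,"roll":0},{"tx":-10,"ty":-36,"tz":0,"roll":0},{"tx":-10,"ty":-36,"tz":0,"roll":0},{"tx":-10,"ty":-36,"tz":0,"roll":0},{"tx":-10,"ty":-36,"tz":0,"roll":0},{"tx":-10,"ty":-36,"tz":0,"roll":0},{"tx":-10,"ty":-36,"tz":0,"roll":0},{"tx":-10,"ty":-36,"tz":0,"roll":0},{"tx":-10,"ty":-36,"tz":0,"roll":0}]'; python3 -m handwheel '[{"tx":-9,"ty":-32,"tz":0,"roll":0},{"tx":-5,"ty":-20,"tz":0,"roll":0},{"tx":-2,"ty":-8,"tz":0,"roll":0},{"tx":0,"ty":0,"tz":0,"roll":0},{"tx":0,"ty":0,"tz":0,"roll":0}]'; python3 go.py .477,-.088,.211 .477,-.088,.105
```

```text
t: 8.87
tool_pos: [0.4814, -0.0288, 0.2079]
tool_rot: [-0.583, -3.083, 0.0]
contact_force: [1.0, -0.0, -0.1]
opening: 0.0698
grip_force: 0.0
t: 9.28
tool_pos: [0.4758, -0.0883, 0.2089]
tool_rot: [-0.584, -3.084, -0.001]
contact_force: [0.6, 1.2, 0.6]
opening: 0.0699
grip_force: 0.0
t 9.28 pos [ 0.4758 -0.0883  0.2089] zaxis [-0.0021  0.0014 -1.    ] open 0.0699 grip 0.0 F [0.6 1.2 0.6] off 0.0187
.477,-.088,.211 -> [-1.   0.7 -2.1]
.477,-.088,.105 -> [ -0.3  -0.  106. ]
```

Next: descend 104 mm, grip, lift and measure.

```bash
python3 -m handwheel '[{"tx":-1,"ty":0.5,"tz":10,"roll":0},{"tx":0,"ty":0,"tz":22,"roll":0},{"tx":0,"ty":0,"tz":24,"roll":0},{"tx":0,"ty":0,"tz":20,"roll":0},{"tx":0,"ty":0,"tz":14,"roll":0},{"tx":0,"ty":0,"tz":9,"roll":0},{"tx":0,"ty":0,"tz":5,"roll":0},{"tx":0,"ty":0,"tz":0,"roll":0},{"tx":0,"ty":0,"tz":0,"roll":0}]'; python3 -m handwheel '[{"tx":0,"ty":0,"tz":0,"roll":0},{"tx":0,"ty":0,"tz":0,"roll":0},{"tx":0,"ty":0,"tz":0,"roll":0},{"tx":0,"ty":0,"tz":0,"roll":0},{"tx":0,"ty":0,"tz":0,"roll":0},{"tx":0,"ty":0,"tz":0,"roll":0},{"tx":0,"ty":0,"tz":0,"roll":0}]' 20 50; python3 go.py .477,-.088,.225 .514,-.388,.225 .514,-.388,.110
```

```text
t: 10.03
tool_pos: [0.4781, -0.0882, 0.1067]
tool_rot: [0.582, 3.087, -0.0]
contact_force: [0.2, -0.6, 0.6]
opening: 0.0702
grip_force: 0.0
t: 10.62
tool_pos: [0.4785, -0.089, 0.1075]
tool_rot: [0.584, 3.085, -0.001]
contact_force: [-0.3, -0.7, 5.5]
opening: 0.0307
grip_force: 49.6
t 10.62 pos [ 0.4785 -0.089   0.1075] zaxis [ 2.e-03 -9.e-04 -1.e+00] open 0.0307 grip 49.6 F [-0.3 -0.7  5.5] off 0.0187
.477,-.088,.225 -> [   1.5    0.4 -117.5]
.514,-.388,.225 -> [-144.  -265.8    0.4]
.514,-.388,.110 -> [  0.3   0.  115. ]
```

```bash
python3 -m handwheel '[{"tx":0,"ty":0,"tz":-4,"roll":0},{"tx":0,"ty":0,"tz":-10,"roll":0},{"tx":0,"ty":0,"tz":-18,"roll":0},{"tx":0,"ty":0,"tz":-22,"roll":0},{"tx":0,"ty":0,"tz":-22,"roll":0},{"tx":0,"ty":0,"tz":-20,"roll":0},{"tx":0,"ty":0,"tz":-14,"roll":0},{"tx":0,"ty":0,"tz":-8,"roll":0},{"tx":0,"ty":0,"tz":0,"roll":0}]'; python3 -m handwheel '[{"tx":-3,"ty":-5,"tz":0,"roll":0},{"tx":-6,"ty":-12,"tz":0,"roll":0},{"tx":-10,"ty":-18,"tz":0,"roll":0},{"tx":-12,"ty":-23,"tz":0,"roll":0},{"tx":-14,"ty":-25,"tz":0,"roll":0},{"tx":-14,"ty":-25,"tz":0,"roll":0},{"tx":-14,"ty":-25,"tz":0,"roll":0},{"tx":-14,"ty":-25,"tz":0,"roll":0},{"tx":-14,"ty":-25,"tz":0,"roll":0},{"tx":-14,"ty":-26,"tz":0,"roll":0},{"tx":-12,"ty":-23,"tz":0,"roll":0},{"tx":-9,"ty":-17,"tz":0,"roll":0}]';  python3 -m handwheel '[{"tx":-5,"ty":-11,"tz":0,"roll":0},{"tx":-3,"ty":-6,"tz":0,"roll":0},{"tx":0,"ty":0,"tz":0,"roll":0},{"tx":0,"ty":0,"tz":0,"roll":0},{"tx":0,"ty":0,"tz":0,"roll":0}]'; python3 go.py .514,-.388,.225 .514,-.388,.115
python3 - <<'E'
from m import *
im,d=optics.get_image("scene");cv2.imwrite("pics/s2.png",im[130:430,50:500,::-1])
E
```

```text
t: 11.37
tool_pos: [0.4784, -0.0888, 0.2265]
tool_rot: [0.583, 3.084, -0.001]
contact_force: [0.1, 0.2, -1.7]
opening: 0.0305
grip_force: 49.5
t: 12.37
tool_pos: [0.512, -0.373, 0.2218]
tool_rot: [-0.586, -3.083, -0.001]
contact_force: [-0.6, 0.5, -1.1]
opening: 0.0303
grip_force: 49.6
t: 12.78
tool_pos: [0.5145, -0.3878, 0.224]
tool_rot: [-0.582, -3.087, -0.001]
contact_force: [-0.8, 0.2, -1.7]
opening: 0.0306
grip_force: 49.6
t 12.78 pos [ 0.5145 -0.3878  0.224 ] zaxis [-3.e-04  8.e-04 -1.e+00] open 0.0306 grip 49.6 F [-0.8  0.2 -1.7] off 0.0187
.514,-.388,.225 -> [ 0.4 -0.4 -1. ]
.514,-.388,.115 -> [-1.0e-01 -1.0e-01  1.1e+02]
```

View pics/s2.png

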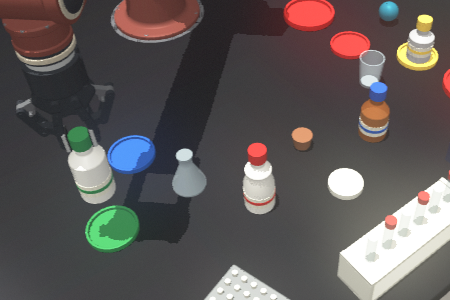

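The green bottle hangs upright at crop (90,170): its lean matches the vertical vanishing line. Yellow stands inside its saucer at (418,50), and the flask and beaker are undisturbed. Lowering green.

```bash
python3 -m handwheel '[{"tx":0,"ty":0,"tz":8,"roll":0},{"tx":0,"ty":0,"tz":16,"roll":0},{"tx":0,"ty":0,"tz":20,"roll":0},{"tx":0,"ty":0,"tz":20,"roll":0},{"tx":0,"ty":0,"tz":18,"roll":0},{"tx":0,"ty":0,"tz":12,"roll":0},{"tx":0,"ty":0,"tz":8,"roll":0},{"tx":0,"ty":0,"tz":4,"roll":0},{"tx":0,"ty":0,"tz":2,"roll":0},{"tx":0,"ty":0,"tz":0,"roll":0},{"tx":0,"ty":0,"tz":0,"roll":0}]'; python3 -m handwheel '[{"tx":0,"ty":0,"tz":1,"roll":0},{"tx":0,"ty":0,"tz":1,"roll":0},{"tx":0,"ty":0,"tz":0,"roll":0}]';python3 go.py .514,-.388,.113
```

```text
t: 13.75
tool_pos: [0.5152, -0.3892, 0.1175]
tool_rot: [0.583, 3.085, -0.002]
contact_force: [-0.2, -0.6, -1.4]
opening: 0.0305
grip_force: 49.6
t: 14.0
tool_pos: [0.5147, -0.3889, 0.1147]
tool_rot: [0.584, 3.086, -0.001]
contact_force: [0.8, 0.3, -1.2]
opening: 0.0304
grip_force: 49.6
t 14.0 pos [ 0.5147 -0.3889  0.1147] zaxis [ 5.e-04 -5.e-04 -1.e+00] open 0.0304 grip 49.6 F [ 0.8  0.3 -1.2] off 0.0187
.514,-.388,.113 -> [1.  0.6 1.7]
```

```bash
python3 -m handwheel '[{"tx":0,"ty":0,"tz":1,"roll":0},{"tx":0,"ty":0,"tz":1,"roll":0},{"tx":0,"ty":0,"tz":0,"roll":0}]'; python3 -m handwheel '[{"tx":0,"ty":0,"tz":0.5,"roll":0},{"tx":0,"ty":0,"tz":0,"roll":0}]'
```

```text
t: 14.25
tool_pos: [0.5147, -0.3889, 0.1126]
tool_rot: [0.584, 3.087, -0.0]
contact_force: [-0.5, -0.3, -0.3]
opening: 0.0305
grip_force: 49.7
t: 14.42
tool_pos: [0.5149, -0.389, 0.1126]
tool_rot: [0.584, 3.086, -0.001]
contact_force: [-0.8, 0.7, 2.2]
opening: 0.0307
grip_force: 50.0
```

```bash
python3 -m handwheel '[{"tx":0,"ty":0,"tz":0,"roll":0},{"tx":0,"ty":0,"tz":0,"roll":0},{"tx":0,"ty":0,"tz":0,"roll":0},{"tx":0,"ty":0,"tz":0,"roll":0},{"tx":0,"ty":0,"tz":-8,"roll":0},{"tx":0,"ty":0,"tz":-18,"roll":0},{"tx":0,"ty":0,"tz":-26,"roll":0},{"tx":0,"ty":0,"tz":-26,"roll":0},{"tx":0,"ty":0,"tz":-20,"roll":0},{"tx":0,"ty":0,"tz":-10,"roll":0},{"tx":0,"ty":0,"tz":-4,"roll":0},{"tx":0,"ty":0,"tz":0,"roll":0}]' 70; python3 go.py .624,-.148,.225 .624,-.148,.115; python3 - <<'E'
from m import *
for n in ("scene","top"):
 im,d=optics.get_image(n)
 for c in("green","red"):
  for b in blobs(n,im,d,c,60):
   P=b[4];
   if P[:,2].mean()>.1: print(n,c,b[1],b[2],np.percentile(P[:,2],[5,95]).round(3),((P.max(0)+P.min(0))/2).round(3))
E
```

```text
t: 15.42
tool_pos: [0.5149, -0.389, 0.2248]
tool_rot: [0.583, 3.085, -0.002]
contact_force: [-0.1, -0.3, -0.2]
opening: 0.0699
grip_force: 0.0
t 15.42 pos [ 0.5149 -0.389   0.2248] zaxis [ 0.0012 -0.0012 -1.    ] open 0.0699 grip 0.0 F [-0.1 -0.3 -0.2] off 0.0187
.624,-.148,.225 -> [-13.6 264.2  -0.3]
.624,-.148,.115 -> [2.0e-01 1.0e-01 1.1e+02]
scene red [306.8 283.3] 365 [0.125 0.148] [ 0.573 -0.114  0.074]
top green [523.8 210.1] 132 [0.132 0.143] [ 0.499 -0.348  0.249]
top red [319.9  39.6] 79 [-0.001  0.141] [ 0.896 -0.002  0.069]
top red [356.3  39.4] 81 [-0.001  0.142] [ 0.895 -0.08   0.069]
top red [283.5  40.1] 75 [-0.001  0.141] [0.896 0.074 0.068]
top red [517.1 320.7] 31356 [0.543 0.658] [ 0.478 -0.374  0.335]
top red [398.8 153. ] 268 [-0.     0.148] [ 0.648 -0.162  0.074]
top red [615.2 181.7] 123 [0.465 0.485] [ 0.488 -0.369  0.476]
top red [237.7 404. ] 130 [0.278 0.297] [0.188 0.133 0.286]
top red [210.8 458.9] 3397 [0.679 0.716] [0.21  0.096 0.695]
top red [270.1 437.4] 126 [0.279 0.298] [0.137 0.083 0.288]
top red [377.  463.7] 2051 [0.645 0.671] [ 0.197 -0.039  0.655]
top red [294.7 468.4] 430 [0.278 0.295] [0.093 0.045 0.286]
```

```bash
python3 -m handwheel '[{"tx":-1,"ty":12,"tz":0,"roll":0},{"tx":-1,"ty":26,"tz":0,"roll":0},{"tx":-2,"ty":34,"tz":0,"roll":0},{"tx":-2,"ty":36,"tz":0,"roll":0},{"tx":-2,"ty":36,"tz":0,"roll":0},{"tx":-2,"ty":36,"tz":0,"roll":0},{"tx":-2,"ty":34,"tz":0,"roll":0},{"tx":-1,"ty":28,"tz":0,"roll":0},{"tx":-1,"ty":16,"tz":0,"roll":0},{"tx":0,"ty":6,"tz":0,"roll":0},{"tx":0,"ty":0,"tz":0,"roll":0},{"tx":0,"ty":0,"tz":0,"roll":0}]'; python3 go.py .624,-.148,.115
```

```text
t: 16.52
tool_pos: [0.6235, -0.1481, 0.2228]
tool_rot: [-0.583, -3.085, 0.0]
contact_force: [-0.1, -0.3, -0.8]
opening: 0.0703
grip_force: 0.0
t 16.52 pos [ 0.6235 -0.1481  0.2228] zaxis [-1.6e-03  1.0e-04 -1.0e+00] open 0.0703 grip 0.0 F [-0.1 -0.3 -0.8] off 0.0187
.624,-.148,.115 -> [ -0.6   0.3 107.8]
```

```bash
python3 -m handwheel '[{"tx":0,"ty":0,"tz":10,"roll":0},{"tx":0,"ty":0,"tz":22,"roll":0},{"tx":0,"ty":0,"tz":24,"roll":0},{"tx":0,"ty":0,"tz":22,"roll":0},{"tx":0,"ty":0,"tz":15,"roll":0},{"tx":0,"ty":0,"tz":9,"roll":0},{"tx":0,"ty":0,"tz":5,"roll":0},{"tx":0,"ty":0,"tz":0,"roll":0},{"tx":0,"ty":0,"tz":0,"roll":0}]'; python3 -m handwheel '[{"tx":0,"ty":0,"tz":0,"roll":0},{"tx":0,"ty":0,"tz":0,"roll":0},{"tx":0,"ty":0,"tz":0,"roll":0},{"tx":0,"ty":0,"tz":0,"roll":0},{"tx":0,"ty":0,"tz":0,"roll":0},{"tx":0,"ty":0,"tz":0,"roll":0},{"tx":0,"ty":0,"tz":0,"roll":0}]' 20 50; python3 go.py .624,-.148,.265 .401,.287,.265 .401,.287,.120
```

```text
t: 17.27
tool_pos: [0.6246, -0.1486, 0.1177]
tool_rot: [0.584, 3.085, -0.0]
contact_force: [0.1, -0.8, 0.4]
opening: 0.0701
grip_force: 0.0
t: 17.85
tool_pos: [0.6249, -0.1485, 0.1182]
tool_rot: [0.583, 3.085, -0.001]
contact_force: [-0.6, -0.5, 5.7]
opening: 0.0304
grip_force: 49.9
t 17.85 pos [ 0.6249 -0.1485  0.1182] zaxis [ 2.2e-03 -9.0e-04 -1.0e+00] open 0.0304 grip 49.9 F [-0.6 -0.5  5.7] off 0.0187
.624,-.148,.265 -> [ 6.000e-01  1.000e-01 -1.468e+02]
.401,.287,.265 -> [366.4 323.5  -0.9]
.401,.287,.120 -> [  0.4   0.  145. ]
```

```bash
python3 -m handwheel '[{"tx":0,"ty":0,"tz":-4,"roll":0},{"tx":0,"ty":0,"tz":-10,"roll":0},{"tx":0,"ty":0,"tz":-18,"roll":0},{"tx":0,"ty":0,"tz":-24,"roll":0},{"tx":0,"ty":0,"tz":-24,"roll":0},{"tx":0,"ty":0,"tz":-24,"roll":0},{"tx":0,"ty":0,"tz":-20,"roll":0},{"tx":0,"ty":0,"tz":-14,"roll":0},{"tx":0,"ty":0,"tz":-8,"roll":0},{"tx":0,"ty":0,"tz":0,"roll":0}]'; python3 -m handwheel '[{"tx":4,"ty":4,"tz":0,"roll":0},{"tx":10,"ty":9,"tz":0,"roll":0},{"tx":17,"ty":15,"tz":0,"roll":0},{"tx":22,"ty":19,"tz":0,"roll":0},{"tx":23,"ty":20,"tz":0,"roll":0},{"tx":23,"ty":20,"tz":0,"roll":0},{"tx":23,"ty":20,"tz":0,"roll":0},{"tx":23,"ty":20,"tz":0,"roll":0},{"tx":23,"ty":20,"tz":0,"roll":0},{"tx":23,"ty":20,"tz":0,"roll":0},{"tx":23,"ty":20,"tz":0,"roll":0},{"tx":23,"ty":20,"tz":0,"roll":0}]';  python3 -m handwheel '[{"tx":23,"ty":20,"tz":0,"roll":0},{"tx":23,"ty":20,"tz":0,"roll":0},{"tx":23,"ty":20,"tz":0,"roll":0},{"tx":20,"ty":18,"tz":0,"roll":0},{"tx":17,"ty":16,"tz":0,"roll":0},{"tx":12,"ty":12,"tz":0,"roll":0},{"tx":7,"ty":6,"tz":0,"roll":0},{"tx":4,"ty":4,"tz":0,"roll":0},{"tx":0,"ty":0,"tz":0,"roll":0},{"tx":0,"ty":0,"tz":0,"roll":0}]'; python3 go.py .401,.287,.265 .401,.287,.124
```

```text
t: 18.68
tool_pos: [0.6246, -0.1483, 0.2648]
tool_rot: [0.583, 3.084, -0.001]
contact_force: [0.3, 0.2, -2.0]
opening: 0.0304
grip_force: 49.6
t: 19.68
tool_pos: [0.4764, 0.1328, 0.2607]
tool_rot: [-0.583, -3.084, 0.001]
contact_force: [-0.3, -0.4, -1.4]
opening: 0.0311
grip_force: 49.7
t: 20.52
tool_pos: [0.401, 0.2858, 0.2622]
tool_rot: [-0.584, -3.086, 0.002]
contact_force: [-0.3, -0.3, -1.1]
opening: 0.0308
grip_force: 49.7
t 20.52 pos [0.401  0.2858 0.2622] zaxis [-8.e-04 -9.e-04 -1.e+00] open 0.0308 grip 49.7 F [-0.3 -0.3 -1.1] off 0.0187
.401,.287,.265 -> [ 0.5  1.1 -2.8]
.401,.287,.124 -> [-1.00e-01  2.00e-01  1.41e+02]
```

```bash
python3 -m handwheel '[{"tx":0.5,"ty":1,"tz":8,"roll":0},{"tx":0,"ty":0,"tz":16,"roll":0},{"tx":0,"ty":0,"tz":22,"roll":0},{"tx":0,"ty":0,"tz":24,"roll":0},{"tx":0,"ty":0,"tz":22,"roll":0},{"tx":0,"ty":0,"tz":18,"roll":0},{"tx":0,"ty":0,"tz":12,"roll":0},{"tx":0,"ty":0,"tz":8,"roll":0},{"tx":0,"ty":0,"tz":4,"roll":0},{"tx":0,"ty":0,"tz":0,"roll":0},{"tx":0,"ty":0,"tz":0,"roll":0}]'; python3 -m handwheel '[{"tx":0,"ty":0,"tz":1,"roll":0},{"tx":0,"ty":0,"tz":1,"roll":0},{"tx":0,"ty":0,"tz":0,"roll":0}]'
python3 - <<'E'
from m import *
im,d=optics.get_image("scene");cv2.imwrite("pics/s3.png",cv2.resize(im[90:300,250:550,::-1],None,fx=2,fy=2))
E
```

```text
t: 21.43
tool_pos: [0.4018, 0.2875, 0.1297]
tool_rot: [0.584, 3.086, 0.001]
contact_force: [0.2, -0.4, -1.9]
opening: 0.0304
grip_force: 49.8
t: 21.68
tool_pos: [0.4015, 0.2876, 0.1275]
tool_rot: [0.584, 3.086, 0.001]
contact_force: [-0.8, -0.5, -1.9]
opening: 0.0305
grip_force: 49.8
```

View pics/s3.png

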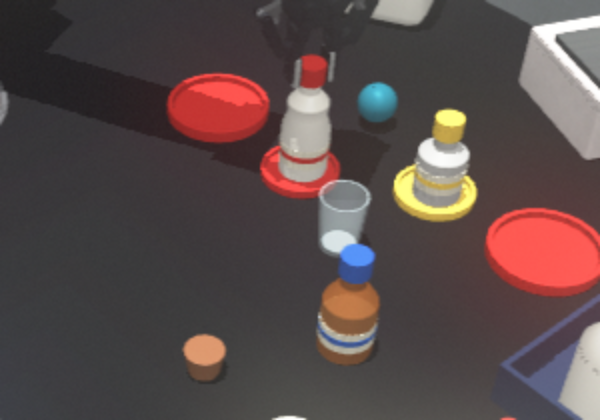

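The red bottle hangs upright just over the smallest red saucer at crop (300,168), and yellow stands in its saucer at (437,190). Lowering the last 4 mm.

```bash
python3 -m handwheel '[{"tx":0,"ty":0,"tz":1,"roll":0},{"tx":0,"ty":0,"tz":1,"roll":0},{"tx":0,"ty":0,"tz":1,"roll":0},{"tx":0,"ty":0,"tz":0,"roll":0},{"tx":0,"ty":0,"tz":0,"roll":0}]'; python3 -m handwheel '[{"tx":0,"ty":0,"tz":0.7,"roll":0},{"tx":0,"ty":0,"tz":0,"roll":0}]'
```

```text
t: 22.15
tool_pos: [0.401, 0.2873, 0.1236]
tool_rot: [-0.584, -3.087, 0.0]
contact_force: [-0.0, 1.0, -2.1]
opening: 0.0305
grip_force: 49.8
t: 22.32
tool_pos: [0.4013, 0.2874, 0.1233]
tool_rot: [0.584, 3.087, 0.0]
contact_force: [-0.6, -0.1, -1.1]
opening: 0.0305
grip_force: 49.9
```

```bash
python3 -m handwheel '[{"tx":0,"ty":0,"tz":0.5,"roll":0},{"tx":0,"ty":0,"tz":0,"roll":0}]'; python3 -m handwheel '[{"tx":0,"ty":0,"tz":0.5,"roll":0},{"tx":0,"ty":0,"tz":0,"roll":0}]'
```

```text
t: 22.48
tool_pos: [0.4014, 0.2874, 0.1233]
tool_rot: [0.584, 3.086, 0.0]
contact_force: [-0.9, -0.8, 1.5]
opening: 0.0306
grip_force: 50.1
t: 22.65
tool_pos: [0.4016, 0.2875, 0.1233]
tool_rot: [0.584, 3.086, 0.001]
contact_force: [-0.7, -2.4, 5.4]
opening: 0.0303
grip_force: 50.4
```

Contact. Release, rise, then go for blue.

```bash
python3 -m handwheel '[{"tx":0,"ty":0,"tz":0,"roll":0},{"tx":0,"ty":0,"tz":0,"roll":0},{"tx":0,"ty":0,"tz":0,"roll":0},{"tx":0,"ty":0,"tz":0,"roll":0},{"tx":0,"ty":0,"tz":-8,"roll":0},{"tx":0,"ty":0,"tz":-18,"roll":0},{"tx":0,"ty":0,"tz":-26,"roll":0},{"tx":0,"ty":0,"tz":-22,"roll":0},{"tx":0,"ty":0,"tz":-12,"roll":0},{"tx":0,"ty":0,"tz":-4,"roll":0},{"tx":0,"ty":0,"tz":0,"roll":0},{"tx":0,"ty":0,"tz":0,"roll":0}]' 70; python3 go.py .628,.132,.211 .628,.132,.095; python3 - <<'E'
from m import *
im,d=optics.get_image("scene")
for c in("blue","red"):
  for b in blobs("scene",im,d,c,60):
   P=b[4]; P=P[P[:,2]>.09]
   if len(P)>60: print(c,b[1],b[2],np.percentile(P[:,2],[5,95]).round(3),((P.max(0)+P.min(0))/2).round(3))
E
```

```text
t: 23.65
tool_pos: [0.4007, 0.2871, 0.2111]
tool_rot: [-0.584, -3.086, 0.001]
contact_force: [-0.8, -0.0, -0.0]
opening: 0.07
grip_force: 0.0
t 23.65 pos [0.4007 0.2871 0.2111] zaxis [-1.3e-03 -6.0e-04 -1.0e+00] open 0.07 grip 0.0 F [-0.8 -0.  -0. ] off 0.0187
.628,.132,.211 -> [-2.683e+02 -6.140e+01 -1.000e-01]
.628,.132,.095 -> [-1.00e-01  1.00e-01  1.16e+02]
blue [427.8 221.2] 271 [0.106 0.128] [0.632 0.128 0.116]
red [404.9 126.8] 219 [0.131 0.153] [0.403 0.282 0.141]
```

```bash
python3 -m handwheel '[{"tx":-12,"ty":-3,"tz":0,"roll":0},{"tx":-26,"ty":-6,"tz":0,"roll":0},{"tx":-34,"ty":-8,"tz":0,"roll":0},{"tx":-36,"ty":-8,"tz":0,"roll":0},{"tx":-36,"ty":-8,"tz":0,"roll":0},{"tx":-36,"ty":-8,"tz":0,"roll":0},{"tx":-34,"ty":-8,"tz":0,"roll":0},{"tx":-28,"ty":-6,"tz":0,"roll":0},{"tx":-18,"ty":-4,"tz":0,"roll":0},{"tx":-8,"ty":-2,"tz":0,"roll":0},{"tx":0,"ty":0,"tz":0,"roll":0},{"tx":0,"ty":0,"tz":0,"roll":0}]'; python3 go.py .628,.132,.095
```

```text
t: 24.7
tool_pos: [0.6278, 0.1325, 0.2109]
tool_rot: [-0.584, -3.085, 0.0]
contact_force: [-0.9, 1.4, -0.7]
opening: 0.07
grip_force: 0.0
t 24.7 pos [0.6278 0.1325 0.2109] zaxis [-2.2e-03  2.0e-04 -1.0e+00] open 0.07 grip 0.0 F [-0.9  1.4 -0.7] off 0.0187
.628,.132,.095 -> [ -0.6  -0.3 115.9]
```

```bash
python3 -m handwheel '[{"tx":0,"ty":0,"tz":10,"roll":0},{"tx":0,"ty":0,"tz":22,"roll":0},{"tx":0,"ty":0,"tz":24,"roll":0},{"tx":0,"ty":0,"tz":22,"roll":0},{"tx":0,"ty":0,"tz":18,"roll":0},{"tx":0,"ty":0,"tz":12,"roll":0},{"tx":0,"ty":0,"tz":7,"roll":0},{"tx":0,"ty":0,"tz":0,"roll":0},{"tx":0,"ty":0,"tz":0,"roll":0}]'; python3 -m handwheel '[{"tx":0,"ty":0,"tz":0,"roll":0},{"tx":0,"ty":0,"tz":0,"roll":0},{"tx":0,"ty":0,"tz":0,"roll":0},{"tx":0,"ty":0,"tz":0,"roll":0},{"tx":0,"ty":0,"tz":0,"roll":0},{"tx":0,"ty":0,"tz":0,"roll":0},{"tx":0,"ty":0,"tz":0,"roll":0}]' 20 50; python3 go.py .628,.132,.214 .380,-.279,.214 .380,-.279,.105
```

```text
t: 25.45
tool_pos: [0.6283, 0.1331, 0.0975]
tool_rot: [0.583, 3.087, 0.0]
contact_force: [0.8, -0.1, 0.4]
opening: 0.0703
grip_force: 0.0
t: 26.03
tool_pos: [0.6293, 0.1326, 0.0987]
tool_rot: [0.583, 3.085, 0.001]
contact_force: [-0.2, -0.9, 5.1]
opening: 0.0308
grip_force: 49.6
t 26.03 pos [0.6293 0.1326 0.0987] zaxis [ 0.0023 -0.     -1.    ] open 0.0308 grip 49.6 F [-0.2 -0.9  5.1] off 0.0187
.628,.132,.214 -> [   0.8   -0.9 -115.3]
.380,-.279,.214 -> [  80.8 -473.2   -0.6]
.380,-.279,.105 -> [ 2.00e-01 -1.00e-01  1.09e+02]
```

```bash
python3 -m handwheel '[{"tx":0,"ty":0,"tz":-4,"roll":0},{"tx":0,"ty":0,"tz":-10,"roll":0},{"tx":0,"ty":0,"tz":-18,"roll":0},{"tx":0,"ty":0,"tz":-22,"roll":0},{"tx":0,"ty":0,"tz":-22,"roll":0},{"tx":0,"ty":0,"tz":-20,"roll":0},{"tx":0,"ty":0,"tz":-14,"roll":0},{"tx":0,"ty":0,"tz":-8,"roll":0},{"tx":0,"ty":0,"tz":0,"roll":0}]'; python3 -m handwheel '[{"tx":1,"ty":-5,"tz":0,"roll":0},{"tx":2,"ty":-13,"tz":0,"roll":0},{"tx":4,"ty":-22,"tz":0,"roll":0},{"tx":5,"ty":-28,"tz":0,"roll":0},{"tx":5,"ty":-29,"tz":0,"roll":0},{"tx":5,"ty":-29,"tz":0,"roll":0},{"tx":5,"ty":-29,"tz":0,"roll":0},{"tx":5,"ty":-29,"tz":0,"roll":0},{"tx":5,"ty":-29,"tz":0,"roll":0},{"tx":5,"ty":-29,"tz":0,"roll":0},{"tx":5,"ty":-29,"tz":0,"roll":0},{"tx":5,"ty":-29,"tz":0,"roll":0}]';  python3 -m handwheel '[{"tx":5,"ty":-29,"tz":0,"roll":0},{"tx":5,"ty":-29,"tz":0,"roll":0},{"tx":5,"ty":-29,"tz":0,"roll":0},{"tx":4,"ty":-27,"tz":0,"roll":0},{"tx":4,"ty":-23,"tz":0,"roll":0},{"tx":3,"ty":-18,"tz":0,"roll":0},{"tx":2,"ty":-11,"tz":0,"roll":0},{"tx":1,"ty":-7,"tz":0,"roll":0},{"tx":0,"ty":0,"tz":0,"roll":0},{"tx":0,"ty":0,"tz":0,"roll":0}]'; python3 go.py .380,-.279,.214 .380,-.279,.104
```

```text
t: 26.78
tool_pos: [0.6292, 0.1329, 0.2174]
tool_rot: [0.583, 3.084, 0.002]
contact_force: [0.6, 0.6, -0.6]
opening: 0.0309
grip_force: 49.6
t: 27.78
tool_pos: [0.4678, -0.1287, 0.213]
tool_rot: [-0.584, -3.084, -0.0]
contact_force: [0.5, -0.6, -1.9]
opening: 0.0306
grip_force: 49.8
t: 28.62
tool_pos: [0.38, -0.2776, 0.2145]
tool_rot: [-0.584, -3.086, -0.002]
contact_force: [0.3, -0.1, -1.7]
opening: 0.0305
grip_force: 49.8
t 28.62 pos [ 0.38   -0.2776  0.2145] zaxis [-5.0e-04  1.2e-03 -1.0e+00] open 0.0305 grip 49.8 F [ 0.3 -0.1 -1.7] off 0.0187
.380,-.279,.214 -> [-0.5 -1.3  0.5]
.380,-.279,.104 -> [-1.0e-01 -1.0e-01  1.1e+02]
```

```bash
python3 -m handwheel '[{"tx":0,"ty":-1,"tz":8,"roll":0},{"tx":0,"ty":0,"tz":16,"roll":0},{"tx":0,"ty":0,"tz":20,"roll":0},{"tx":0,"ty":0,"tz":20,"roll":0},{"tx":0,"ty":0,"tz":18,"roll":0},{"tx":0,"ty":0,"tz":12,"roll":0},{"tx":0,"ty":0,"tz":8,"roll":0},{"tx":0,"ty":0,"tz":4,"roll":0},{"tx":0,"ty":0,"tz":0,"roll":0},{"tx":0,"ty":0,"tz":0,"roll":0}]'; python3 -m handwheel '[{"tx":0,"ty":0,"tz":1,"roll":0},{"tx":0,"ty":0,"tz":1,"roll":0},{"tx":0,"ty":0,"tz":0,"roll":0},{"tx":0,"ty":0,"tz":0,"roll":0}]'; python3 -m handwheel '[{"tx":0,"ty":0,"tz":1,"roll":0},{"tx":0,"ty":0,"tz":1,"roll":0},{"tx":0,"ty":0,"tz":0,"roll":0},{"tx":0,"ty":0,"tz":0,"roll":0}]'
python3 - <<'E'
from m import *
im,d=optics.get_image("scene");cv2.imwrite("pics/s4.png",cv2.resize(im[190:400,100:400,::-1],None,fx=2,fy=2))
E
```

```text
t: 29.45
tool_pos: [0.3804, -0.2793, 0.1098]
tool_rot: [0.583, 3.086, -0.001]
contact_force: [0.1, 0.4, -2.0]
opening: 0.0305
grip_force: 49.9
t: 29.78
tool_pos: [0.38, -0.2792, 0.1076]
tool_rot: [0.584, 3.086, -0.001]
contact_force: [0.3, -0.1, -2.1]
opening: 0.0305
grip_force: 49.9
t: 30.12
tool_pos: [0.3798, -0.2789, 0.105]
tool_rot: [-0.584, -3.087, -0.0]
contact_force: [0.2, -0.7, -1.1]
opening: 0.0302
grip_force: 49.9
```

View pics/s4.png

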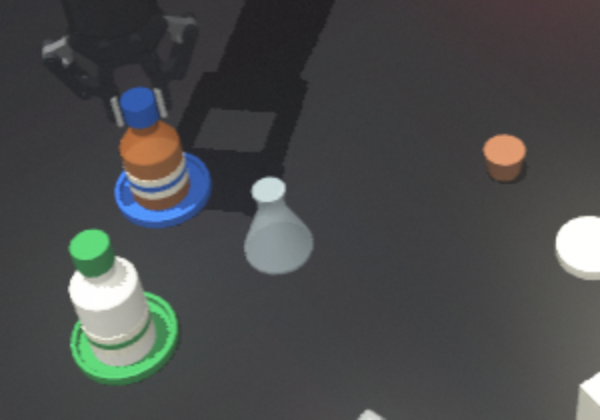

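Blue is just above its saucer at crop (163,190), centred and upright. Green stands inside its saucer at (124,335), and the flask is standing at (279,240).

```bash
python3 -m handwheel '[{"tx":0,"ty":0,"tz":0.7,"roll":0},{"tx":0,"ty":0,"tz":0.7,"roll":0},{"tx":0,"ty":0,"tz":0,"roll":0},{"tx":0,"ty":0,"tz":0,"roll":0}]'; python3 -m handwheel '[{"tx":0,"ty":0,"tz":0.6,"roll":0},{"tx":0,"ty":0,"tz":0,"roll":0}]'
```

```text
t: 30.5
tool_pos: [0.3799, -0.279, 0.1038]
tool_rot: [0.584, 3.087, -0.0]
contact_force: [0.5, -0.3, -1.9]
opening: 0.0306
grip_force: 50.1
t: 30.67
tool_pos: [0.3801, -0.2792, 0.1037]
tool_rot: [0.584, 3.086, -0.001]
contact_force: [-1.3, 0.1, 2.2]
opening: 0.0304
grip_force: 50.3
```

Contact. Release, rise clear, and do a final check.

```bash
python3 -m handwheel '[{"tx":0,"ty":0,"tz":0,"roll":0},{"tx":0,"ty":0,"tz":0,"roll":0},{"tx":0,"ty":0,"tz":0,"roll":0},{"tx":0,"ty":0,"tz":0,"roll":0},{"tx":0,"ty":0,"tz":-8,"roll":0},{"tx":0,"ty":0,"tz":-18,"roll":0},{"tx":0,"ty":0,"tz":-26,"roll":0},{"tx":0,"ty":0,"tz":-30,"roll":0},{"tx":0,"ty":0,"tz":-26,"roll":0},{"tx":0,"ty":0,"tz":-16,"roll":0},{"tx":0,"ty":0,"tz":-6,"roll":0},{"tx":0,"ty":0,"tz":0,"roll":0}]' 70; python3 - <<'E'
from m import *
im,d=optics.get_image("scene");cv2.imwrite("pics/s5.png",im[:,:,::-1])
for c in("blue","red","green","yellow"):
  for b in blobs("scene",im,d,c,60):
   P=b[4]; P=P[(P[:,2]>.08)&(P[:,2]<.17)]
   if len(P)>60: print(c,b[1],b[2],np.percentile(P[:,2],[5,95]).round(3),np.median(P,0).round(3))
E
```

```text
t: 31.67
tool_pos: [0.3806, -0.2797, 0.2356]
tool_rot: [0.583, 3.083, -0.004]
contact_force: [-0.3, 0.1, -0.2]
opening: 0.07
grip_force: 0.0
blue [168.8 244.2] 308 [0.111 0.133] [ 0.39  -0.285  0.129]
blue [  6.3 471.2] 255 [0.083 0.088] [ 0.605 -0.656  0.086]
red [404.9 126.7] 224 [0.13  0.153] [0.409 0.278 0.148]
green [143.  309.5] 72 [0.139 0.143] [ 0.51  -0.39   0.141]
```

View pics/s5.png

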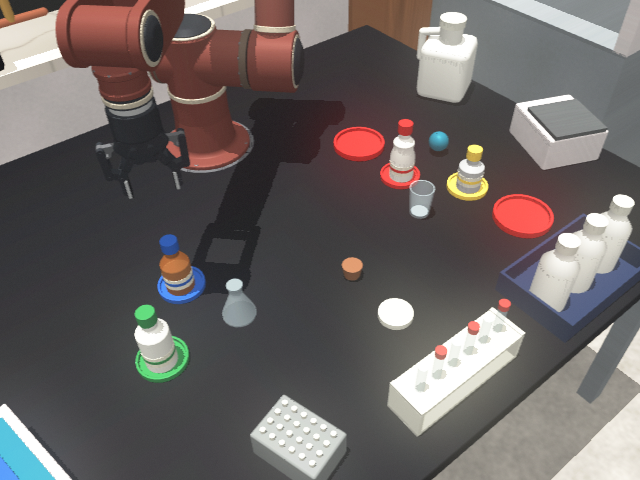

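All four bottles stand upright in their saucers: blue (178,275), green (158,345), red (402,160) and yellow (470,175). The beaker (421,198) and flask (238,303) haven't moved, and the gripper is clear.

```bash
python3 -c "
from station import ctrl; print(ctrl.finish_job())"
```

```text
the job is handed in; nothing more can be done
None
```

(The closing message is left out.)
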